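Fit the long spindle into the model surveyor

ROBOT

A 7-joint arm with a two-finger parallel gripper is mounted at the origin on a cart in front of the work surface, level with it; the furniture and walls round the work are solid. World frame = base frame: x ahead of the robot, y to its left, z up, the work surface at z = 0. Lengths are in m, angles in rad, forces in N, time in s.
With the tool pointing down it reaches from about 0.425 to 0.825 m from the base axis. Payload 3.6 kg.
Tool frame: the origin (TCP) lies on the centre line of the jaws, within the pads' length; the fingertips stand 8 mm ahead of it and the grasp point (between the pads) lies 11 mm behind it (ctrl.nose_length is the y of the fingertips in the tool frame, in m); y points along the fingers, x is the direction in which the jaws open and shut, and the axes are right-handed (so a half turn about y gives the same grasp; the last joint's range is limited). The gripper opens to 85 mm and grips with 20 to 120 N. Pads are 22 mm wide; open, the fingers measure 114 mm over their backs; the gripper's body (76 mm by 85 mm) begins 54 mm behind the grasp point. The pads swing forward as they close: fully open they stand 13 mm farther back than shut.
Start: joints at [1.246, 0.615, -0.013, 1.423, 0.008, 1.103, -0.04], TCP at [0.191, -0.621, 0.239] pointing down, gripper open.
Joint ranges: [-3.12, 3.12], [-0.3, 2.06], [-1.34, 1.32], [0.26, 2.42], [-1.36, 4.5], [0.01, 1.98], [-2.84, 2.84]. Speed limits (rad/s): [2.79, 2.79, 3.14, 3.14, 3.14, 3.14, 3.14].

INTERFACE

Orientations are given as a rotation vector (axis times angle).
In Python, from cell import ctrl gives the robot as it stands.
- The arm moves only by the tool jog_arm, never from a script. Its argument "increments" is a list that holds one entry, the list of rows, each a list of 5 numbers: the finger opening in mm, from 0 to 85.4, then the shift along the tool's x, y, z in units of 25 mm (1.0 is 25 mm), then the turn about the tool's y in degrees. A call has 1 to 20 rows; each row is the pose to reach, as a shift and turn from the pose commanded when the call began, along the tool's axes at that moment; what a row does not reach only later rows make up. A row lasts 1/10 s, in which the tool goes at most 50 mm and 8.59 degrees, less where a joint would pass 70% of its speed; a pose out of reach is approached as far as the arm can. A call with a gripper value outside its range is refused whole. The fingers move at their own pace and stop on an object; "force" is the grip in N (left out, the last holds). Time passes only in rows, so rows that repeat a pose let the fingers close. It gives the time, the measured TCP pose, the force and the opening at its end, in the units of the state.
- ctrl.get_obs(): the state, without advancing time (a new reading comes with each control period).
- ctrl.get_image(name): name is "side" or "top" or "wrist"; returns the picture (384x512x3 uint8, red, green, blue); there is no depth.
- ctrl.calibration(name): a dict with "vertical_fov" (degrees; the focal length in pixels is half the picture's height over the tangent of half this angle, whatever the lens; pixels are square), "cx", "cy" (the principal point, pixels), "camera_from_world" (4x4, takes a point from world to camera coordinates); the wrist camera has in their place "T_tool_cam" (4x4, takes a point from camera to tool coordinates, whose origin is the TCP and whose axes are the tool frame's). Camera axes: x right, y up, looking along -z (the intrinsics and any distortion apply to the point x, -y, -z); pixel columns grow to the right and rows downward; lengths in m; the calibration is good to about 2 mm. A picture is of the moment at which its call begins: read the wrist's pose just before it. calibration takes no time and is no camera call.
- ctrl.sign_off(): hands the job in, once; it reports no verdict.
The state is a dict: "clock": time; "joint_positions": joint angles; "qd": joint speeds; "joint_efforts": joint torques, N m; "tool_pos": TCP position; "tool_rot": TCP orientation; "force": force on the tool from outside, world axes, zero at the start; "ft_torque": the same for the moment, N m; "opening": finger opening in m.
Only numpy, scipy, OpenCV 4.12 (cv2) and the standard library are available. Lean on these libraries where they do the work, as an engineer would, in place of code of your own. Each camera call takes 0.05 s, during which the arm holds its last target.

TASK

Take the longer of the two steel spindles out of the rack and thread it, rod end down, through the upper and then the lower guide bush of the model surveyor, gently and keeping its tip clear above the plaster model beneath. Finish still gripping the upright spindle by its head and holding it still, with its rod through both bushes and its tip about halfway between the lower bush and the model. Leave the short spindle in the rack and everything else where it stands.

Things in the scene. Friction and masses are not known exactly. Their poses are not given: they have to be found in the camera images.
- spindle: the longer of two loose steel spindles: a round rod 10 mm in diameter, 110 mm long, with a coaxial knurled round head on top, 16 mm in diameter, 30 mm long; about 0.09 kg. Origin: centre of the rod's flat free end (its tip); z along the rod to the head. It starts upright in one of the rack's holes, tip 10 mm above the worktop on the hole's floor, head 120 to 150 mm above the worktop
- spindle_head (a point): the middle of the long spindle's head, on its axis, 125 mm above its tip: the place to grip
- stub_spindle: the short spindle, same rod and head diameters, but the rod is only 60 mm long (90 mm in all). Origin: centre of the end of its rod; z up. It stands in the other hole, its head 70 to 100 mm above the worktop, and stays there
- rack: fixed aluminium block 44 x 104 x 50 mm (x, y, z). Origin: centre of its underside. Two vertical holes 11.5 mm wide, 40 mm deep at y = +30 and -30 mm of its frame; which spindle is in which varies. Round the work: steriliser on the right (left side world y = -0.21, front knob x = 0.30, 377 mm high), wall cabinets beyond x = 0.58 from z = 0.58 up
- surveyor: fixed bench stand: base plate 165 x 108 x 12 mm (x -53 to +113 mm) with a round table, top 22 mm above the worktop; a column at x = +88 mm, 17 mm thick, 155 mm high, carries two level arms, each ending in a guide bush. Both bushes lie on one vertical axis, x = y = 0 of this frame. Origin: on that axis at the worktop; z up. Nothing stands above the upper bush
- bush_upper (a point): centre of the upper bush's mouth, 148 mm above the worktop. The bush is 16 mm high (132 to 148 mm): a bell mouth 20 mm wide at the top narrows over 6 mm to a straight bore 13 mm in diameter; outside 32 mm at the mouth
- bush_lower (a point): centre of the lower bush's underside, 98 mm above the worktop, 50 mm straight below the point bush_upper. Same bush as the upper one (98 to 114 mm, bell mouth upward)
- plaster_cast: loose plaster jaw model, 58 x 68 x 32 mm, standing on the surveyor's table under the bushes, its top 54 mm above the worktop, so 44 mm of air lie between it and the underside of the lower bush. Origin: centre of its underside
- dial_timer: bystander: the dial timer nearest the rack, 64 x 64 x 66 mm; origin at the centre of its underside
- bottle_amber: bystander: small brown bottle between rack and surveyor, 36 mm wide, 78 mm high; origin at the centre of its underside
- tweezers: bystander: steel tweezers lying flat, 148 mm long, 8 mm high; origin at the centre of the underside
- paste_tube: bystander: paste tube lying flat, 136 mm long, 26 mm high; origin at the centre of the underside
Mind the look-alikes: they are no part of the job. What is shaped like the spindle but blue is not meant.

How it is judged:
On the way, in this order (a step that is already met when the one before it is completed fails the run):
1. the long spindle is lifted out of the rack (height (world z) of spindle above 0.07 m), for 0.1 s.
2. its tip is through the upper bush (horizontal distance between spindle and bush_upper below 0.006 m and z of spindle in the frame of bush_upper below -0.016 m and z of spindle_head in the frame of bush_upper above 0.01 m), for 0.1 s.
At the end, for the whole second after the job is handed in: long spindle in the fingers, still, upright within 0.09 rad, tip 8 to 36 mm below the lower bush's underside and within 5 mm of the bush axis, off the model, pressing on the surveyor under 12 N; short spindle in its hole; it and the model moved under 10 mm, bystanders under 20 mm (horizontal distance between spindle and bush_lower below 0.005 m and angle between the z axis of spindle and the z axis of surveyor, either way round below 0.09 rad and z of spindle in the frame of bush_lower between -0.036 and -0.008 m and z of spindle_head in the frame of bush_upper above 0.02 m and contact force between spindle and the fingers above 2 N and contact force between spindle and plaster_cast below 0.3 N and contact force between spindle and surveyor below 12 N and linear speed of spindle below 0.02 m/s and distance of each of plaster_cast, stub_spindle from where it was at the start of the episode below 0.01 m and angle between stub_spindle's own z axis and vertical below 0.15 rad and distance of each of dial_timer, bottle_amber, tweezers, paste_tube from where it was at the start of the episode below 0.02 m); the arm keeps its last pose, push and grip.
It fails at once if the plaster model is touched by the spindle or the robot (contact force between spindle and plaster_cast above 1 N or contact force between plaster_cast and the arm above 1 N or contact force between plaster_cast and the fingers above 1 N).
It fails at once if the tip is lowered below the top of the plaster model (horizontal distance between spindle and bush_lower below 0.03 m and z of spindle in the frame of bush_lower below -0.045 m).
It fails at once if the spindle is forced against the surveyor (over 30 N) (contact force between spindle and surveyor above 30 N).
It fails at once if the short spindle is taken out of the rack (height (world z) of stub_spindle above 0.04 m).
It fails at once if a bystander is knocked about (distance of any of dial_timer, bottle_amber, tweezers, paste_tube from where it was at the start of the episode above 0.03 m).
It also fails if it takes over 59 s, if anything falls off the work surface, if the arm or the gripper's body presses on something with over 40 N, if the wrist force passes 120 N, or if a joint passes its speed limit or range.

## Working session

There is one attempt and no reset: what is moved stays moved. The work goes in short steps, Python scripts to look and compute and a tool call to move; the robot and the scene stay as the last step left them, time stands still between calls to the robot, and variables do not carry over. Pictures are saved under pics/ and viewed, and the job is handed in when it is done.

Besides the shell and the picture viewer there is one more tool, called after "Call:" by a JSON object that holds its "method" and its "body", one argument or row to a line. jog_arm: Moves the arm, as the interface text tells. Its arguments: {"type":"object","properties":{"increments":{"type":"array"},"force":{"type":"number"}},"required":["increments"]}

```bash
ls; mkdir -p pics
python3 - <<'E'
from cell import ctrl
import cv2,json,numpy as np
np.set_printoptions(precision=4,suppress=True)
o=ctrl.get_obs(); print(o)
for n in ("side","top","wrist"):
    c=ctrl.calibration(n); print(n,c)
    im=ctrl.get_image(n); cv2.imwrite(f"pics/{n}0.png",im[:,:,::-1])
E
```

```text
pics
{'clock': 0.0, 'joint_positions': array([ 1.2465,  0.6159, -0.0126,  1.4249,  0.0081,  1.1034, -0.0404]), 'qd': array([ 0.    , -0.0001, -0.0005, -0.0001,  0.0014,  0.0007,  0.0002]), 'joint_efforts': array([  0.0009, -46.9219,   0.2594, -17.1035,   0.0098,   0.0096,
        -0.    ]), 'tool_pos': array([ 0.1905, -0.6207,  0.2381]), 'tool_rot': array([-1.334 ,  0.9885, -0.9851]), 'force': array([0.5395, 0.5896, 0.5607]), 'ft_torque': array([ 0.0295, -0.0248, -0.004 ]), 'opening': 0.08561184667334831}
side {'vertical_fov': 47.071841695914486, 'cx': 260.72322095901575, 'cy': 191.6479896173803, 'camera_from_world': array([[-0.9527, -0.3039, -0.0054,  0.5617],
       [ 0.1705, -0.549 ,  0.8183, -0.0683],
       [-0.2516,  0.7786,  0.5748, -0.9701],
       [ 0.    ,  0.    ,  0.    ,  1.    ]])}
top {'vertical_fov': 55.044745900952, 'cx': 257.2309909034385, 'cy': 191.19227281391372, 'camera_from_world': array([[-0.0022, -1.    ,  0.0083,  0.208 ],
       [ 0.9963, -0.0015,  0.0855, -0.5318],
       [-0.0855,  0.0084,  0.9963, -0.9162],
       [ 0.    ,  0.    ,  0.    ,  1.    ]])}
wrist {'vertical_fov': 66.06869599198659, 'cx': 256.9217245280764, 'cy': 190.3044062000576, 'T_tool_cam': array([[ 1.    ,  0.0001,  0.0009,  0.0014],
       [ 0.0008,  0.3254, -0.9456, -0.1344],
       [-0.0004,  0.9456,  0.3254,  0.0841],
       [ 0.    ,  0.    ,  0.    ,  1.    ]])}
```

View pics/side0.png

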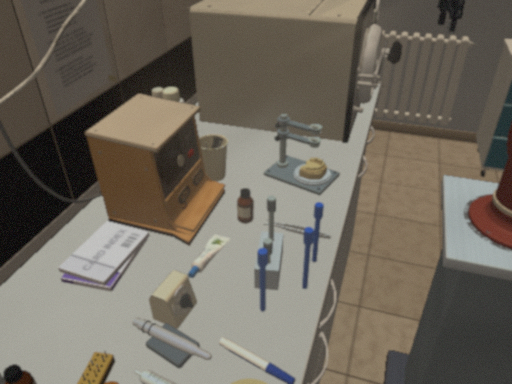

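View pics/top0.png

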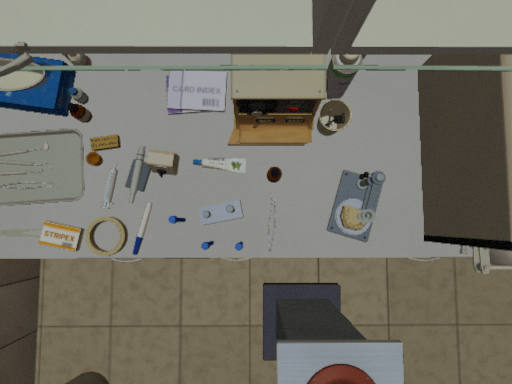

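View pics/wrist0.png

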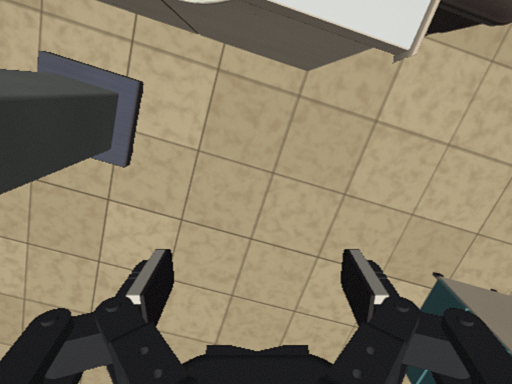

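The side view shows the rack near (270,255), the long spindle head near (271,204), and the surveyor near (300,150). The top view shows the rack near (221,212) and the surveyor near (357,205). There are blue look-alikes at (173,219), (207,245) and (239,245). I'll zoom in.

```bash
cat > h.py <<'E'
import numpy as np, cv2
from cell import ctrl
from scipy.spatial.transform import Rotation as R
np.set_printoptions(precision=4,suppress=True)
def cam(n,obs=None):
    c=ctrl.calibration(n); f=192/np.tan(np.radians(c["vertical_fov"])/2)
    if n=="wrist":
        T=np.eye(4);T[:3,:3]=R.from_rotvec(obs["tool_rot"]).as_matrix();T[:3,3]=obs["tool_pos"]
        M=T@np.array(c["T_tool_cam"])
    else: M=np.linalg.inv(np.array(c["camera_from_world"]))
    return f,c["cx"],c["cy"],M
def ray(C,u,v):
    f,cx,cy,M=C; d=M[:3,:3]@np.array([(u-cx)/f,-(v-cy)/f,-1.]); return M[:3,3],d/np.linalg.norm(d)
def plane(C,u,v,z):
    o,d=ray(C,u,v); return o+d*(z-o[2])/d[2]
def proj(C,p):
    f,cx,cy,M=C; q=np.linalg.inv(M)@np.append(p,1); return np.array([cx+f*q[0]/-q[2],cy-f*q[1]/-q[2]])
def tri(a,b):
    A=np.zeros((3,3));B=np.zeros(3);
    for o,d in (a,b):
        P=np.eye(3)-np.outer(d,d);A+=P;B+=P@o
    x=np.linalg.solve(A,B); return x,[np.linalg.norm((np.eye(3)-np.outer(d,d))@(x-o)) for o,d in (a,b)]
def crop(im,x0,y0,x1,y1,s,name):
    cv2.imwrite(name,cv2.resize(im[y0:y1,x0:x1,::-1],None,fx=s,fy=s,interpolation=cv2.INTER_CUBIC))
E
python3 - <<'E'
import cv2
for n,b,s in (("top",(160,140,400,270),3.3),("side",(230,100,350,300),3)):
    im=cv2.imread(f"pics/{n}0.png");x0,y0,x1,y1=b
    cv2.imwrite(f"pics/{n}0c.png",cv2.resize(im[y0:y1,x0:x1],None,fx=s,fy=s,interpolation=cv2.INTER_CUBIC))
E
```

```text
(no output)
```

View pics/top0c.png

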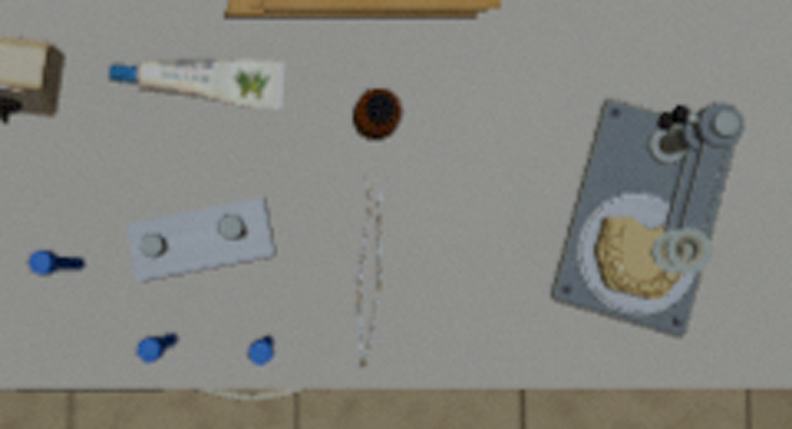

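View pics/side0c.png

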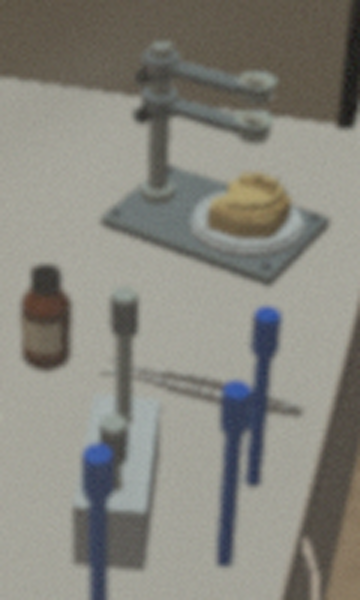

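Run:
```python
from h import *
T=cam("top");S=cam("side")
print(T[3][:3,3],S[3][:3,3])
for n,u,v in (("A",206.2,213.9),("B",229.8,208.6)):
  for z in (.15,.09+.01): print(n,z,plane(T,u,v,z), proj(S,plane(T,u,v,z)))
p=plane(T,367.4,215.6,.148);print("bush",p,proj(S,p),tri(ray(T,367.4,215.6),ray(S,315.4,127.)))
print("long tri A",tri(ray(T,206.2,213.9),ray(S,271.,198.7)))
print("long tri B",tri(ray(T,229.8,208.6),ray(S,271.,198.7)))
print("bottle",plane(T,274,174,.07),"timer",plane(T,160,160,.06))
```

```text
[0.452  0.215  0.9565] [0.3027 0.8885 0.6166]
A 0.15 [0.4716 0.3196 0.15  ] [269.1649 215.4344]
A 0.09999999999999999 [0.4728 0.3261 0.1   ] [267.2829 239.7946]
B 0.15 [0.4831 0.2682 0.15  ] [271.3129 197.4437]
B 0.09999999999999999 [0.485  0.2715 0.1   ] [269.5943 219.9579]
bush [ 0.4672 -0.0336  0.148 ] [314.6973 126.9918] (array([ 0.4664, -0.0338,  0.148 ]), [np.float64(0.0008140342968073995), np.float64(0.0008140342968073646)])
long tri A (array([0.4704, 0.3153, 0.1827]), [np.float64(0.00045233295727912945), np.float64(0.00045233295727913406)])
long tri B (array([0.4834, 0.2684, 0.1473]), [np.float64(0.00019576102980535848), np.float64(0.00019576102980520585)])
bottle [0.5699 0.1667 0.07  ] timer [0.6061 0.4459 0.06  ]
```

Run:
```python
from h import *
o=ctrl.get_obs(); print(R.from_rotvec(o["tool_rot"]).as_matrix())
T=cam("top");S=cam("side")
# blue heads
off=lambda x0,y0,u,v,s:(x0+(u+.5)/s-.5,y0+(v+.5)/s-.5)
t=[off(160,140,*p,3.3) for p in ((42,262),(149,350),(260,351))]
s=[off(230,100,*p,3) for p in ((98,453),(236,390),(266,315))]
for a in t:
  for b in s: print(a,b,*tri(ray(T,*a),ray(S,*b)))
```

```text
[[ 0.2935 -0.0006  0.956 ]
 [-0.956   0.0019  0.2935]
 [-0.002  -1.      0.    ]]
(172.37878787878788, 219.04545454545456) (262.3333333333333, 250.66666666666666) [0.4603 0.3955 0.1388] [np.float64(0.00036741329585292243), np.float64(0.0003674132958527826)]
(172.37878787878788, 219.04545454545456) (308.3333333333333, 229.66666666666666) [0.4264 0.3805 0.1845] [np.float64(0.03414973855900084), np.float64(0.03414973855900085)]
(172.37878787878788, 219.04545454545456) (318.3333333333333, 204.66666666666669) [0.4209 0.3709 0.2275] [np.float64(0.03910133164132269), np.float64(0.039101331641322616)]
(204.8030303030303, 245.71212121212122) (262.3333333333333, 250.66666666666666) [0.4365 0.3411 0.0986] [np.float64(0.03885584605261813), np.float64(0.03885584605261811)]
(204.8030303030303, 245.71212121212122) (308.3333333333333, 229.66666666666666) [0.4019 0.3234 0.1388] [np.float64(0.00017048799954167475), np.float64(0.00017048799954174056)]
(204.8030303030303, 245.71212121212122) (318.3333333333333, 204.66666666666669) [0.3975 0.3158 0.1871] [np.float64(0.007627869686165795), np.float64(0.007627869686165926)]
(238.43939393939394, 246.0151515151515) (262.3333333333333, 250.66666666666666) [0.4444 0.2717 0.0385] [np.float64(0.052488130314830114), np.float64(0.052488130314830066)]
(238.43939393939394, 246.0151515151515) (308.3333333333333, 229.66666666666666) [0.4057 0.2538 0.0819] [np.float64(0.008172237931450126), np.float64(0.008172237931449923)]
(238.43939393939394, 246.0151515151515) (318.3333333333333, 204.66666666666669) [0.4006 0.2495 0.1387] [np.float64(0.000668144779073406), np.float64(0.0006681447790734424)]
```

Call:
{"method": "jog_arm", "body": {
  "increments": [
    [[85,0,-2,0,0],[85,0,-4,0,0],[85,0,-6,0,0],[85,0,-8,0,0],[85,0,-8.4,0,0],[85,-1,-8.4,1.2,0],[85,-2.3,-8.4,2.7,0],[85,-3.6,-8.4,4.2,0],[85,-5.2,-8.4,6.2,0],[85,-5.2,-8.4,6.2,0]]
  ]
}}

```text
clock: 1.15
tool_pos: [0.3053, -0.4458, 0.4494]
tool_rot: [-1.335, 0.978, -0.979]
force: [0.5, -0.0, 0.3]
opening: 0.0851
```

Call:
{"method": "jog_arm", "body": {
  "increments": [
    [[50,-1.4,0,1.3,0],[50,-2.8,0,2.6,0],[50,-4.2,0,3.9,0],[50,-5.6,0,5.2,0],[50,-7,0,6.3,0],[50,-8.05,0,7.28,0],[50,-9.8,0,8.3,0],[50,-11.5,0,9.2,0],[50,-13.3,0,10.2,0],[50,-15.2,0,11.1,0],[50,-17,0,11.9,0],[50,-18.8,0,12.6,0],[50,-20.6,0,13.3,0],[50,-22.4,0,14.1,0],[50,-24,0,14.7,0],[50,-25.2,0,15.2,0],[50,-25.2,0,15.2,-7],[50,-25.2,0,15.2,-7]]
  ]
}}

```text
clock: 2.95
tool_pos: [0.4791, 0.2627, 0.448]
tool_rot: [-1.382, 0.894, -0.892]
force: [0.7, -0.3, -0.6]
opening: 0.05
```

Run:
```python
from h import *
o=ctrl.get_obs(); print(o["clock"],o["tool_pos"],o["joint_positions"]);print(R.from_rotvec(o["tool_rot"]).as_matrix())
im=ctrl.get_image("wrist");cv2.imwrite("pics/w1.png",im[:,:,::-1])
W=cam("wrist",o)
print(proj(W,[.4832,.2683,.15]),proj(W,[.4728,.3261,.10]))
```

```text
2.95 [0.4791 0.2627 0.448 ] [-0.2014  0.361  -0.5301  1.3181  0.1793  1.5119 -1.863 ]
[[ 0.4094 -0.0021  0.9124]
 [-0.9124 -0.001   0.4094]
 [ 0.     -1.     -0.0024]]
[253.8833 144.2754] [218.8636 129.955 ]
```

View pics/w1.png

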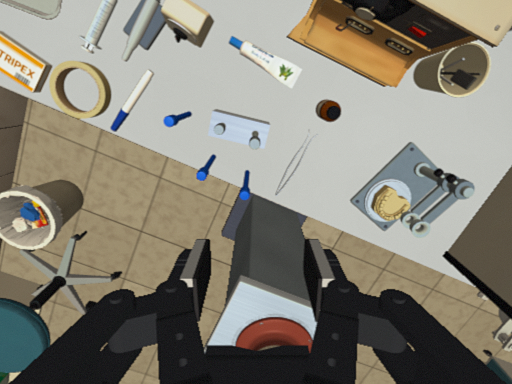

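The wrist view shows the long head at about (254,139), the stub at about (220,128) and the bush at about (414,226). Next I'll measure them accurately against predictions.

Run:
```python
from h import *
im=cv2.imread("pics/w1.png")[:,:,::-1]
crop(im,190,90,290,165,8,"pics/w1c.png")
crop(im,340,130,490,250,5,"pics/w1d.png")
o=ctrl.get_obs();W=cam("wrist",o);print(proj(W,[.467,-.0337,.148]),proj(W,[.467,-.0337,.098]))
```

```text
[418.8363 227.9032] [404.3568 215.3998]
```

View pics/w1c.png

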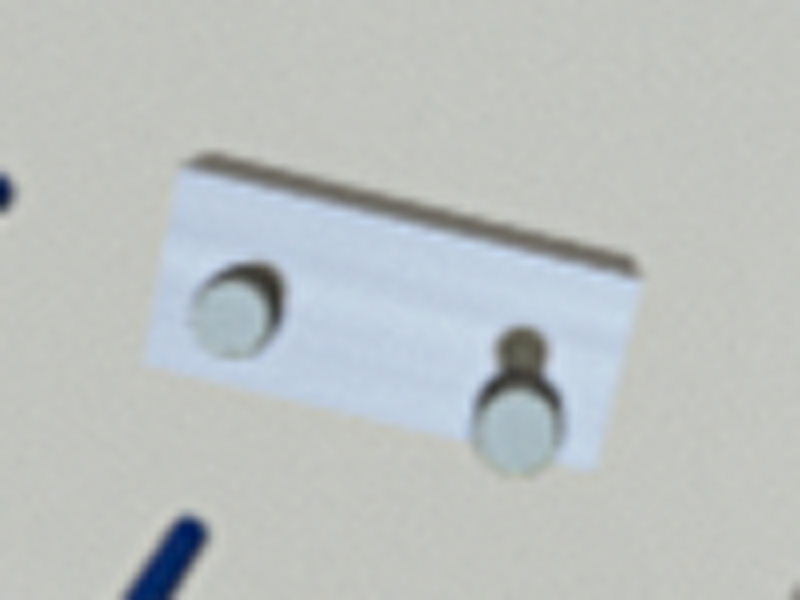

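View pics/w1d.png

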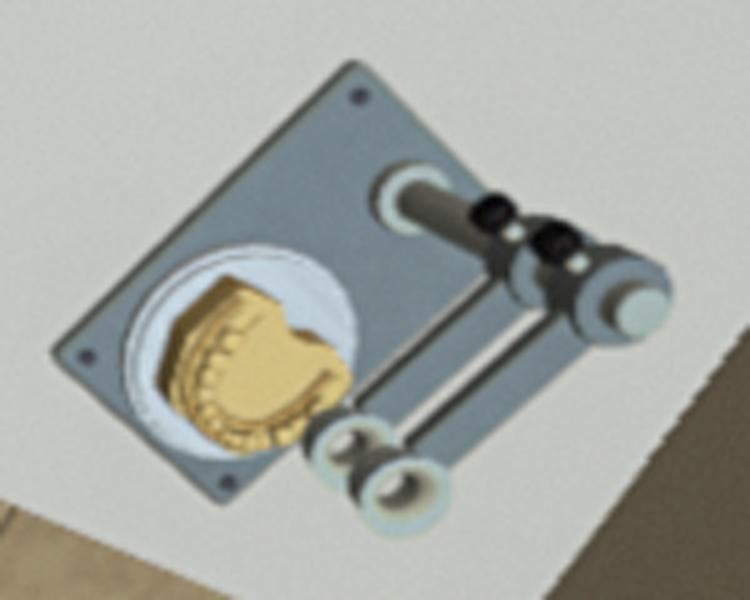

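Run:
```python
from h import *
o=ctrl.get_obs();W=cam("wrist",o);print(o["clock"])
print(plane(W,254.2,143.3,.15),plane(W,420,228,.148))
M=R.from_rotvec(o["tool_rot"]).as_matrix()
t=np.array([.4832,.268,.124]); print(M.T@(t-o["tool_pos"])/.025)
```

```text
3.0
[0.4853 0.2672 0.15  ] [ 0.4676 -0.0355  0.148 ]
[-0.181  12.9732  0.2628]
```

Call:
{"method": "jog_arm", "body": {
  "increments": [
    [[50,-0.17,1.6,0.29,4],[50,-0.17,3.4,0.29,8],[50,-0.17,5.2,0.29,14],[50,-0.17,7,0.29,14],[50,-0.17,8.6,0.29,14],[50,-0.17,9.7,0.29,14],[50,-0.17,9.9,0.29,14],[50,-0.17,9.9,0.29,14]]
  ]
}}

```text
clock: 3.8
tool_pos: [0.4845, 0.2679, 0.2017]
tool_rot: [-1.287, 1.081, -1.081]
force: [-0.4, 0.2, 0.6]
opening: 0.05
```

Run:
```python
from h import *
o=ctrl.get_obs(); print(o["clock"],o["tool_pos"],o["joint_positions"]);print(R.from_rotvec(o["tool_rot"]).as_matrix())
im=ctrl.get_image("wrist");cv2.imwrite("pics/w2.png",im[:,:,::-1])
W=cam("wrist",o)
print(proj(W,[.484,.268,.15]),proj(W,[.4728,.3261,.10]))
```

```text
3.8 [0.4845 0.2679 0.2017] [-0.2661  0.5373 -0.4282  1.747   0.2715  0.9172 -2.206 ]
[[ 0.1718 -0.0007  0.9851]
 [-0.9851 -0.0009  0.1718]
 [ 0.0008 -1.     -0.0008]]
[254.8622 218.5624] [185.6832 195.2138]
```

View pics/w2.png

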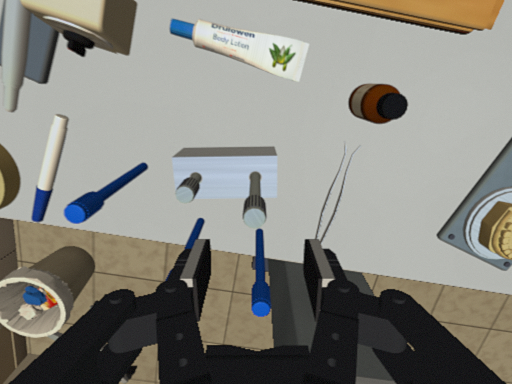

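Call:
{"method": "jog_arm", "body": {
  "force": 70,
  "increments": [
    [[50,0,1,0,0],[50,0,2,0,0],[50,0,2.8,0,0],[50,0,3.1,0,0],[50,0,3.1,0,0],[30,0,3.1,0,0],[20,0,3.1,0,0],[10,0,3.1,0,0],[5,0,3.1,0,0],[5,0,3.1,0,0],[5,0,3.1,0,0],[5,0,3.1,0,0]]
  ]
}}

```text
clock: 5.05
tool_pos: [0.4851, 0.2697, 0.1259]
tool_rot: [-1.284, 1.077, -1.079]
force: [-0.6, -1.4, 6.2]
opening: 0.0142
```

Run:
```python
from h import *
o=ctrl.get_obs(); print(o)
im=ctrl.get_image("wrist");cv2.imwrite("pics/w3.png",im[:,:,::-1])
im=ctrl.get_image("side");crop(im,150,100,350,300,3,"pics/s3.png")
```

```text
{'clock': 5.05, 'joint_positions': array([-0.3   ,  0.6332, -0.3848,  1.8258,  0.335 ,  0.7434, -2.261 ]), 'qd': array([-0.0012,  0.0015,  0.0008, -0.    ,  0.0002,  0.0003,  0.0021]), 'joint_efforts': array([ -0.1375, -38.4644,  -3.4378, -11.0992,  -0.0174,  -0.1896,
        -0.0002]), 'tool_pos': array([0.4851, 0.2697, 0.1259]), 'tool_rot': array([-1.2839,  1.0774, -1.0794]), 'force': array([-0.5933, -1.3801,  6.2485]), 'ft_torque': array([-0.1687,  0.09  ,  0.0242]), 'opening': 0.01415790816840479}
```

View pics/w3.png

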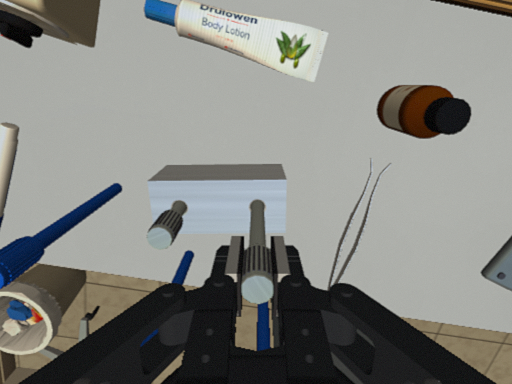

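View pics/s3.png

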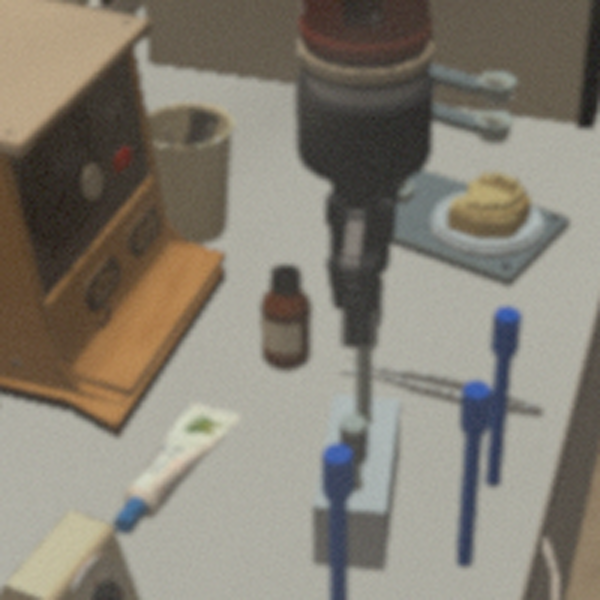

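Call:
{"method": "jog_arm", "body": {
  "force": 70,
  "increments": [
    [[5,0,-0.4,0,0],[5,0,-0.8,0,0],[5,0,-1.2,0,0],[5,0,-1.6,0,0],[5,0,-2,0,0],[5,0,-2.6,0,0],[5,0,-3.2,0,0],[5,0,-4,0,0],[5,0,-5,0,0],[5,0,-6,0,0],[5,0,-6.8,0,0],[5,0,-6.8,0,0]]
  ]
}}

```text
clock: 6.35
tool_pos: [0.4849, 0.2701, 0.2977]
tool_rot: [-1.281, 1.076, -1.079]
force: [0.6, 0.2, -0.6]
opening: 0.0141
```

Run:
```python
from h import *
o=ctrl.get_obs(); print(o["clock"],o["tool_pos"],o["force"],o["joint_positions"],o["opening"]);M=R.from_rotvec(o["tool_rot"]).as_matrix();print(M)
im=ctrl.get_image("wrist");cv2.imwrite("pics/w4.png",im[:,:,::-1])
t=np.array([.4672,-.0345,.29]); print(M.T@(t-o["tool_pos"])/.025)
```

```text
6.35 [0.4849 0.2701 0.2977] [ 0.5617  0.2465 -0.6355] [-0.2422  0.4418 -0.4629  1.6103  0.2131  1.1333 -2.1514] 0.014134751322222387
[[ 0.1748  0.0055  0.9846]
 [-0.9846  0.0034  0.1748]
 [-0.0024 -1.      0.006 ]]
[11.8727  0.2627 -2.8294]
```

View pics/w4.png

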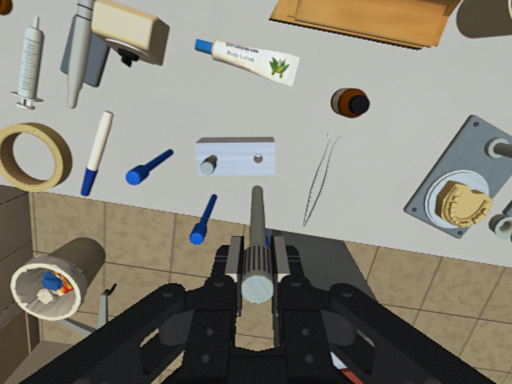

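Call:
{"method": "jog_arm", "body": {
  "force": 70,
  "increments": [
    [[5,0.8,0,-0.2,0],[5,2.2,0,-0.5,0],[5,3.8,0,-0.9,0],[5,5.4,0,-1.3,0],[5,7,0,-1.7,0],[5,8.6,0,-2.05,0],[5,10,0,-2.4,0],[5,11,0,-2.65,0],[5,11.6,0,-2.8,0],[5,11.9,0,-2.83,0],[5,11.9,0,-2.83,0],[5,11.9,0,-2.83,0]]
  ]
}}

```text
clock: 7.6
tool_pos: [0.4661, -0.035, 0.2939]
tool_rot: [-1.288, 1.079, -1.076]
force: [0.7, 0.2, -1.1]
opening: 0.0142
```

Run:
```python
from h import *
o=ctrl.get_obs(); print(o["clock"],o["tool_pos"],o["force"],o["joint_positions"],o["opening"]);M=R.from_rotvec(o["tool_rot"]).as_matrix();print(M)
im=ctrl.get_image("wrist");cv2.imwrite("pics/w5.png",im[:,:,::-1])
im=ctrl.get_image("side");cv2.imwrite("pics/s5.png",im[:,:,::-1]);crop(im,250,50,370,200,5,"pics/s5c.png")
im=ctrl.get_image("top");crop(im,320,150,420,250,6,"pics/t5c.png");cv2.imwrite("pics/t5.png",im[:,:,::-1])
```

```text
7.6 [ 0.4661 -0.035   0.2939] [ 0.7449  0.1724 -1.1053] [ 0.3344  0.2959 -0.4024  1.8338  0.1316  1.039  -1.5127] 0.014237099883210912
[[ 0.1764 -0.001   0.9843]
 [-0.9843  0.0011  0.1764]
 [-0.0013 -1.     -0.0008]]
```

View pics/w5.png

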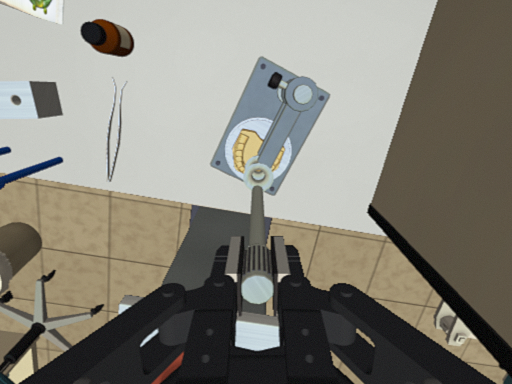

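View pics/s5c.png

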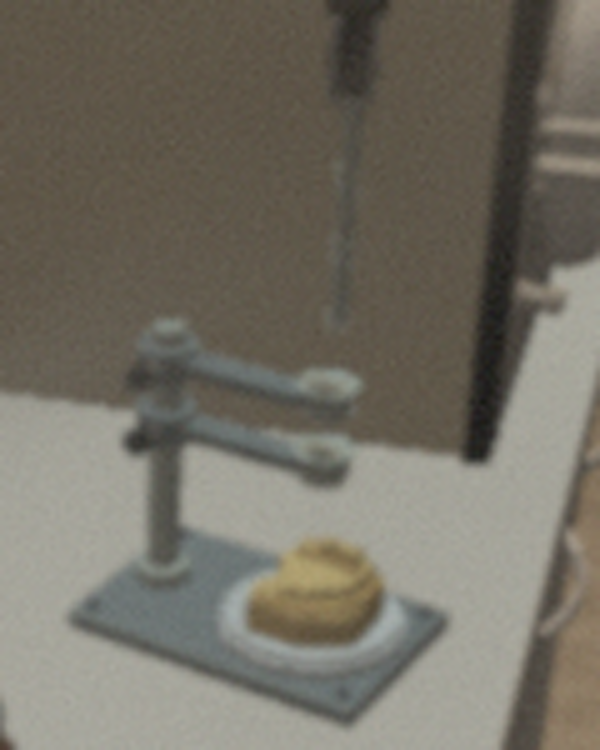

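View pics/t5c.png

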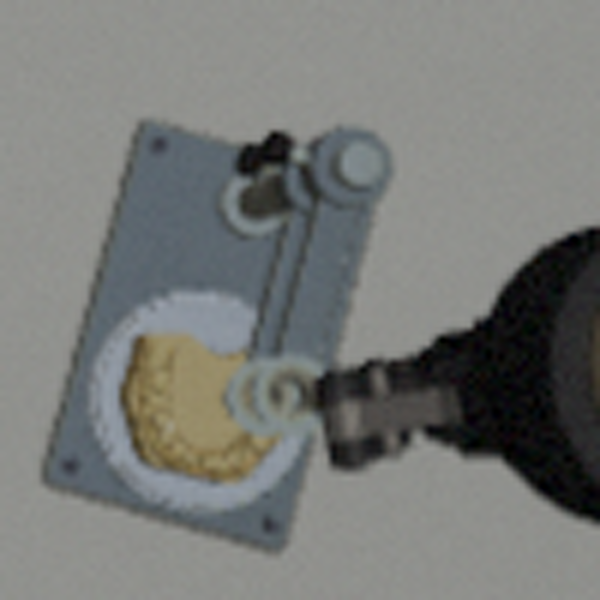

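Run:
```python
from h import *
o=ctrl.get_obs();W=cam("wrist",o);S=cam("side")
im=cv2.imread("pics/w5.png")[:,:,::-1]; crop(im,215,150,305,315,3.6,"pics/w5c.png")
x,y=o["tool_pos"][:2]
for z in (.182,.292,.322): print(z,proj(W,[x,y,z]),(proj(S,[x,y,z])-[250,50])*5)
print(proj(W,[.467,-.0345,.148]))
```

```text
0.182 [255.7465 189.6041] [330.7487 317.0586]
0.292 [254.6447 256.6851] [347.8773  81.3849]
0.322 [254.0339 293.869 ] [352.9532  11.5454]
[255.6576 177.8434]
```

View pics/w5c.png

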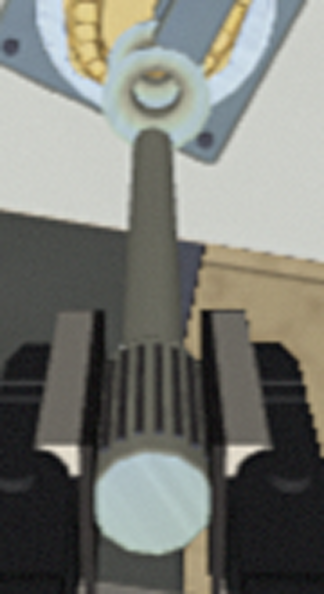

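Run:
```python
from h import *
o=ctrl.get_obs();W=cam("wrist",o);S=cam("side")
M=R.from_rotvec(o["tool_rot"]).as_matrix();zt=o["tool_pos"][2]-.1259+.010
f=lambda u,v:(215+(u+.5)/3.6-.5,150+(v+.5)/3.6-.5)
rel=lambda p:(M.T@(p-o["tool_pos"]))*1000
tip=plane(W,*f(152.5,136),zt);hd=plane(W,*f(153,500),zt+.14);b=plane(W,*f(156,95),.148)
print("tool-mm tip",rel(tip),"head",rel(hd),"bush",rel(b), "world",tip,hd,b)
g=lambda u,v:(250+(u+.5)/5-.5,50+(v+.5)/5-.5)
t2=plane(S,*g(337,326),zt);b2=plane(S,*g(330,384),.148);h2=plane(S,*g(355,95),zt+.11)
print("side tip",rel(t2),"head",rel(h2),"bush",rel(b2))
# height check by triangulation
print(tri(ray(W,*f(152.5,136)),ray(S,*g(337,326))),tri(ray(W,*f(156,95)),ray(S,*g(330,384))))
```

```text
tool-mm tip [  1.1826 115.8991   0.8236] head [  1.3282 -24.1009  -0.0362] bush [  2.126  146.23     2.5792] world [ 0.4674 -0.0358  0.1783] [ 0.4666 -0.0362  0.3183] [ 0.4692 -0.0364  0.148 ]
side tip [  0.7795 115.8997  -2.1551] head [-3.7678  5.9029 -2.526 ] bush [  2.3347 146.2302  -0.9052]
(array([ 0.4657, -0.0363,  0.1775]), [np.float64(0.0013702396474013852), np.float64(0.0013702396474013757)]) (array([ 0.4674, -0.037 ,  0.1474]), [np.float64(0.0016714118874690384), np.float64(0.0016714118874689861)])
```

Call:
{"method": "jog_arm", "body": {
  "force": 70,
  "increments": [
    [[5,0.05,0.1,0.06,0],[5,0.05,0.4,0.06,0],[5,0.05,0.7,0.06,0],[5,0.05,0.9,0.06,0],[5,0.05,0.9,0.06,0]]
  ]
}}

```text
clock: 8.25
tool_pos: [0.4673, -0.0373, 0.2707]
tool_rot: [-1.289, 1.081, -1.077]
force: [0.7, 0.3, -0.6]
opening: 0.0139
```

Run:
```python
from h import *
o=ctrl.get_obs(); print(o["clock"],o["tool_pos"],o["force"],o["opening"]);M=R.from_rotvec(o["tool_rot"]).as_matrix();print(M)
im=ctrl.get_image("wrist");cv2.imwrite("pics/w6.png",im[:,:,::-1]);crop(im,215,150,305,315,3.6,"pics/w6c.png")
im=ctrl.get_image("side");cv2.imwrite("pics/s6.png",im[:,:,::-1]);crop(im,280,60,350,160,6,"pics/s6c.png")
```

```text
8.25 [ 0.4673 -0.0373  0.2707] [ 0.6595  0.3237 -0.6259] 0.013933348358878047
[[ 0.1749 -0.0025  0.9846]
 [-0.9846  0.0003  0.1749]
 [-0.0007 -1.     -0.0025]]
```

View pics/w6c.png

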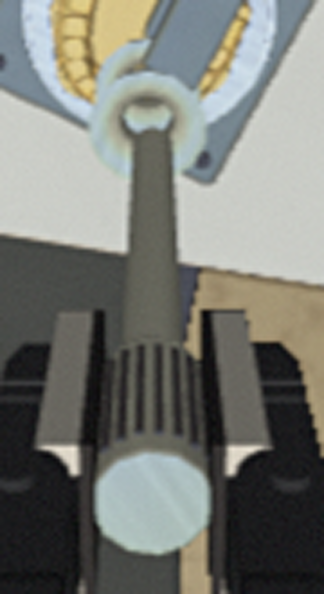

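View pics/s6c.png

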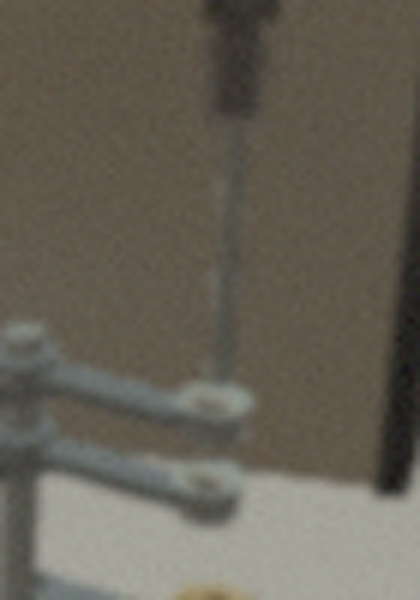

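Run:
```python
from h import *
o=ctrl.get_obs();W=cam("wrist",o);S=cam("side")
M=R.from_rotvec(o["tool_rot"]).as_matrix();zt=o["tool_pos"][2]-.1259+.010
f=lambda u,v:(215+(u+.5)/3.6-.5,150+(v+.5)/3.6-.5)
rel=lambda p:(M.T@(p-o["tool_pos"]))*1000
tip=plane(W,*f(152.5,136),zt);b=plane(W,*f(149,125),.148)
print(zt,"tip",rel(tip),"bush",rel(b),tip,b)
g=lambda u,v:(280+(u+.5)/6-.5,60+(v+.5)/6-.5)
t2=plane(S,*g(223,380),zt);b2=plane(S,*g(216,403),.148)
print("side tip",rel(t2),"bush",rel(b2))
```

```text
0.1557637707376826 tip [  1.1818 115.8995   0.8265] bush [  0.2849 123.6634   1.1944] [ 0.469  -0.0382  0.1558] [ 0.4692 -0.0373  0.148 ]
side tip [  2.4076 115.9007  -4.1968] bush [ -2.1363 123.6649  -2.1403]
```

Run:
```python
from h import *
for n in ("w5","w6"):
    im=cv2.imread(f"pics/{n}.png")
    print(n);
    for r in range(172,200): print(r, [int(x) for x in im[r,246:270].mean(1)])
im=cv2.imread("pics/w6.png")
cv2.imwrite("pics/w6d.png",cv2.resize(im[160:215,230:285],None,fx=11,fy=11,interpolation=cv2.INTER_CUBIC))
```

```text
w5
172 [193, 192, 186, 171, 153, 136, 127, 137, 132, 112, 104, 103, 103, 105, 107, 121, 146, 143, 131, 143, 158, 175, 183, 188]
173 [195, 189, 179, 163, 149, 132, 141, 165, 165, 149, 132, 123, 120, 126, 143, 158, 172, 160, 137, 138, 154, 171, 183, 185]
174 [194, 187, 172, 158, 145, 128, 158, 184, 181, 170, 165, 163, 162, 165, 168, 176, 184, 186, 158, 138, 151, 165, 176, 185]
175 [191, 181, 166, 155, 140, 110, 146, 187, 188, 180, 181, 179, 179, 181, 179, 181, 187, 186, 142, 124, 149, 162, 174, 185]
176 [191, 182, 168, 159, 146, 109, 113, 171, 192, 187, 184, 183, 182, 183, 185, 188, 191, 171, 122, 120, 152, 167, 176, 187]
177 [187, 181, 171, 165, 152, 116, 95, 157, 192, 192, 190, 188, 189, 187, 188, 190, 187, 142, 103, 130, 160, 170, 178, 189]
178 [187, 178, 174, 168, 155, 131, 97, 101, 145, 178, 192, 192, 193, 193, 189, 179, 149, 104, 107, 145, 165, 175, 183, 188]
179 [186, 181, 177, 173, 162, 147, 115, 90, 91, 135, 161, 174, 181, 171, 148, 118, 91, 96, 131, 162, 171, 176, 185, 191]
180 [185, 183, 183, 180, 170, 160, 143, 114, 95, 95, 101, 102, 103, 100, 96, 91, 98, 128, 155, 170, 177
[... 4915 characters left out ...]
, 186, 183, 152]
194 [191, 190, 187, 192, 195, 152, 94, 88, 94, 97, 98, 96, 97, 98, 95, 83, 96, 163, 193, 193, 190, 183, 179, 133]
195 [188, 188, 187, 195, 198, 156, 97, 87, 92, 97, 96, 97, 98, 94, 94, 85, 95, 164, 194, 189, 184, 180, 157, 112]
196 [187, 185, 188, 198, 202, 152, 96, 87, 93, 98, 98, 95, 99, 93, 93, 85, 84, 157, 191, 184, 174, 159, 142, 111]
197 [188, 181, 189, 195, 199, 145, 84, 86, 94, 96, 97, 95, 95, 98, 93, 84, 83, 154, 188, 166, 136, 128, 131, 134]
198 [194, 190, 192, 192, 193, 141, 84, 90, 93, 98, 97, 94, 98, 95, 93, 83, 81, 156, 193, 170, 132, 118, 122, 127]
199 [199, 197, 195, 195, 192, 141, 85, 87, 94, 98, 96, 96, 98, 96, 91, 86, 82, 164, 206, 203, 185, 157, 133, 119]
```

View pics/w6d.png

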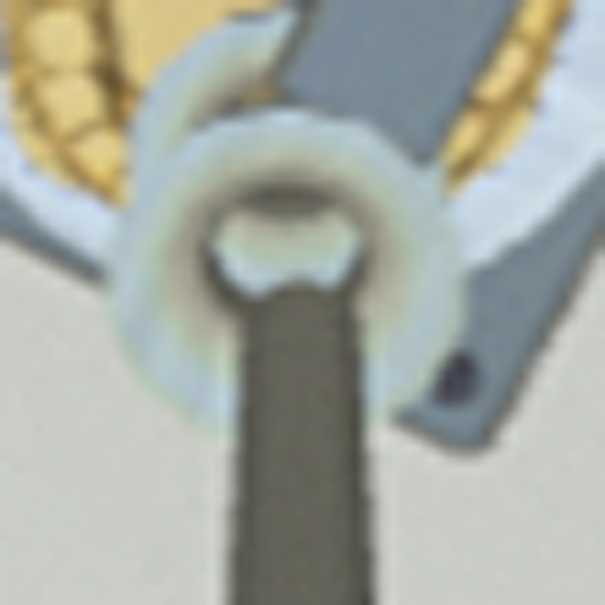

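Run:
```python
from h import *
o=ctrl.get_obs();W=cam("wrist",o)
M=R.from_rotvec(o["tool_rot"]).as_matrix();zt=o["tool_pos"][2]-.1259+.010
rel=lambda p:(M.T@(p-o["tool_pos"]))*1000
tip=plane(W,257.1,190.2,zt);b=plane(W,255.7,184.2,.148);hd=plane(W,257.3,288.7,zt+.14)
print("tip",rel(tip),"bush",rel(b),rel(hd),tip,b)
im=cv2.imread("pics/w6.png")
cv2.imwrite("pics/w6e.png",cv2.resize(im[150:215,220:300],None,fx=8,fy=8,interpolation=cv2.INTER_CUBIC))
# predicted tip ellipse and mouth circle overlay for check
```

```text
tip [  1.2706 115.9002  -1.8032] bush [ -0.0157 123.6634   1.3497] [  1.3995 -24.1003  -0.1249] [ 0.4665 -0.0388  0.1558] [ 0.4693 -0.0369  0.148 ]
```

Call:
{"method": "jog_arm", "body": {
  "force": 70,
  "increments": [
    [[5,-0.05,0,0.12,0],[5,-0.05,0,0.12,0],[5,-0.05,0,0.12,0]]
  ]
}}

```text
clock: 8.65
tool_pos: [0.471, -0.0354, 0.2721]
tool_rot: [-1.287, 1.078, -1.079]
force: [0.6, 0.4, -1.4]
opening: 0.014
```

Run:
```python
from h import *
o=ctrl.get_obs(); print(o["clock"],o["tool_pos"],o["force"],o["opening"]);M=R.from_rotvec(o["tool_rot"]).as_matrix();print(M)
im=ctrl.get_image("wrist");cv2.imwrite("pics/w7.png",im[:,:,::-1]);crop(im,230,160,285,215,11,"pics/w7c.png")
im=ctrl.get_image("side");cv2.imwrite("pics/s7.png",im[:,:,::-1]);crop(im,290,90,340,160,8,"pics/s7c.png")
W=cam("wrist",o);tp=o["tool_pos"]
print(proj(W,tp+M@[.00127,.1159,-.0018]))
```

```text
8.65 [ 0.471  -0.0354  0.2721] [ 0.6039  0.4418 -1.3547] 0.013983224588493468
[[ 0.175   0.0006  0.9846]
 [-0.9846  0.0001  0.175 ]
 [ 0.     -1.      0.0006]]
[257.0994 190.1967]
```

View pics/w7c.png

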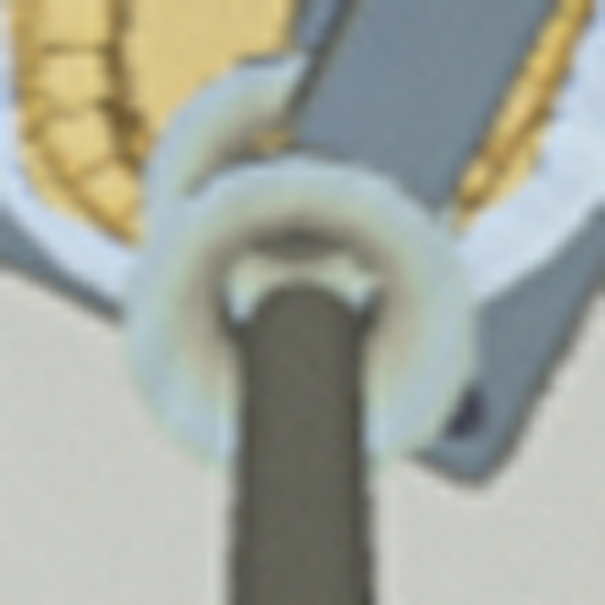

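View pics/s7c.png

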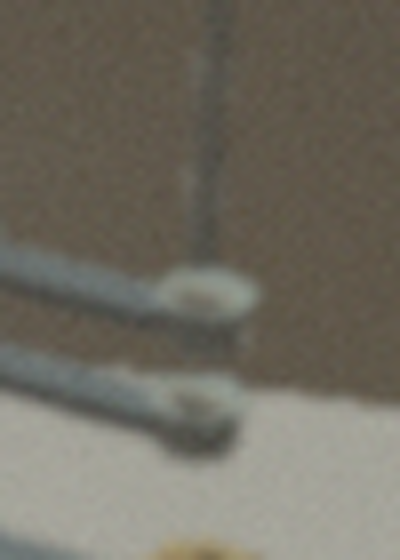

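Run:
```python
from h import *
o=ctrl.get_obs();W=cam("wrist",o);S=cam("side")
M=R.from_rotvec(o["tool_rot"]).as_matrix();zt=o["tool_pos"][2]-.1259+.010
rel=lambda p:(M.T@(p-o["tool_pos"]))*1000
for v in (187.9,188.5): print("bush",rel(plane(W,256.9,v,.148)))
g=lambda u,v:(290+(u+.5)/8-.5,90+(v+.5)/8-.5)
print(zt,"sidebush",rel(plane(S,*g(208,293),.148)),"tip",rel(plane(S,*g(203,262),zt)))
```

```text
bush [  1.0836 123.9569  -2.3296]
bush [  1.0834 123.9567  -2.9138]
0.15605737492589328 sidebush [  1.9274 123.9562  -5.1432] tip [  5.6247 115.8996  -3.0396]
```

Call:
{"method": "jog_arm", "body": {
  "force": 70,
  "increments": [
    [[5,0,0.1,-0.025,0],[5,0,0.2,-0.025,0],[5,0,0.3,-0.025,0],[5,0,0.4,-0.025,0],[5,0,0.5,-0.025,0],[5,0,0.6,-0.025,0],[5,0,0.6,-0.025,0]]
  ]
}}

```text
clock: 9.45
tool_pos: [0.4699, -0.0356, 0.2564]
tool_rot: [-1.288, 1.08, -1.078]
force: [-0.7, 0.8, -0.3]
opening: 0.0143
```

Run:
```python
from h import *
o=ctrl.get_obs(); print(o["clock"],o["tool_pos"],o["force"],o["ft_torque"],o["opening"]);M=R.from_rotvec(o["tool_rot"]).as_matrix();print(M)
im=ctrl.get_image("wrist");cv2.imwrite("pics/w8.png",im[:,:,::-1]);crop(im,230,160,285,215,11,"pics/w8c.png")
```

```text
9.45 [ 0.4699 -0.0356  0.2564] [-0.6759  0.8499 -0.2741] [-0.0088 -0.0099 -0.0054] 0.014301122003848839
[[ 0.1748 -0.0009  0.9846]
 [-0.9846  0.0001  0.1748]
 [-0.0003 -1.     -0.0009]]
```

View pics/w8c.png

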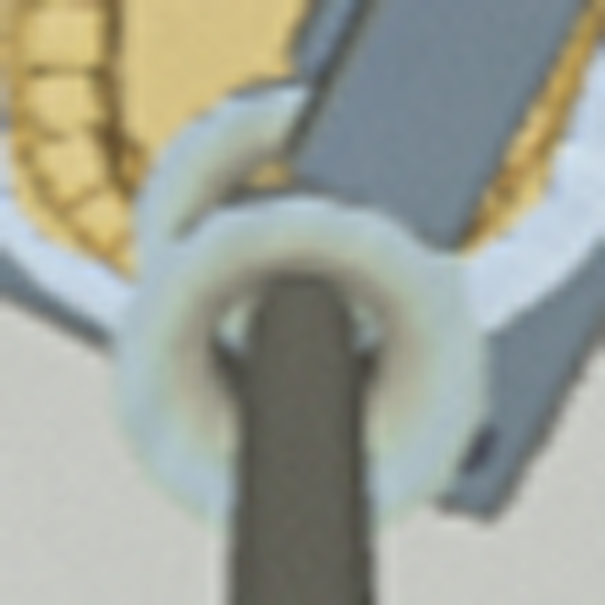

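The tip is entering centred in the bore with no force on it, so I'll continue.

Call:
{"method": "jog_arm", "body": {
  "force": 70,
  "increments": [
    [[5,0,0.12,0,0],[5,0,0.24,0,0],[5,0,0.36,0,0],[5,0,0.48,0,0],[5,0,0.6,0,0],[5,0,0.7,0,0],[5,0,0.7,0,0]]
  ]
}}

```text
clock: 10.2
tool_pos: [0.4699, -0.0356, 0.2389]
tool_rot: [-1.288, 1.079, -1.078]
force: [0.4, 0.9, -1.1]
opening: 0.0145
```

Run:
```python
from h import *
o=ctrl.get_obs(); print(o["clock"],o["tool_pos"],o["force"],o["ft_torque"],o["opening"]);M=R.from_rotvec(o["tool_rot"]).as_matrix();print(M)
im=ctrl.get_image("wrist");cv2.imwrite("pics/w9.png",im[:,:,::-1]);crop(im,220,160,295,235,8,"pics/w9c.png")
im=ctrl.get_image("side");cv2.imwrite("pics/s9.png",im[:,:,::-1]);crop(im,280,60,350,160,6,"pics/s9c.png")
```

```text
10.2 [ 0.4699 -0.0356  0.2389] [ 0.3587  0.9459 -1.1136] [ 0.0374 -0.0223 -0.0126] 0.01446044408353803
[[ 0.1749 -0.0009  0.9846]
 [-0.9846  0.0001  0.1749]
 [-0.0003 -1.     -0.0009]]
```

View pics/w9c.png

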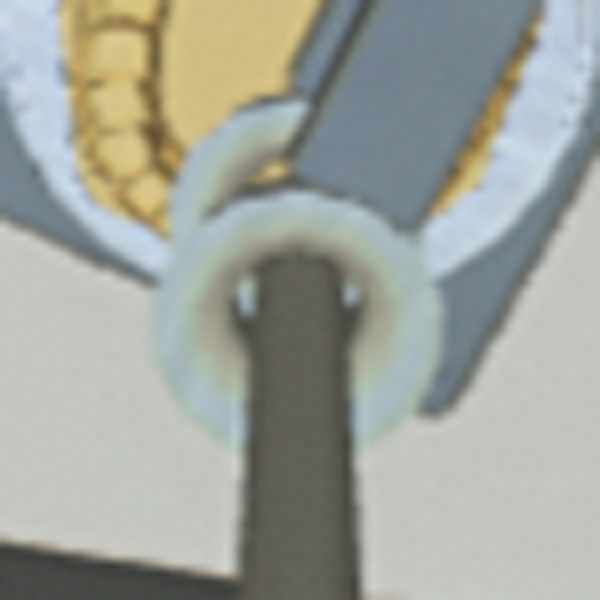

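View pics/s9c.png

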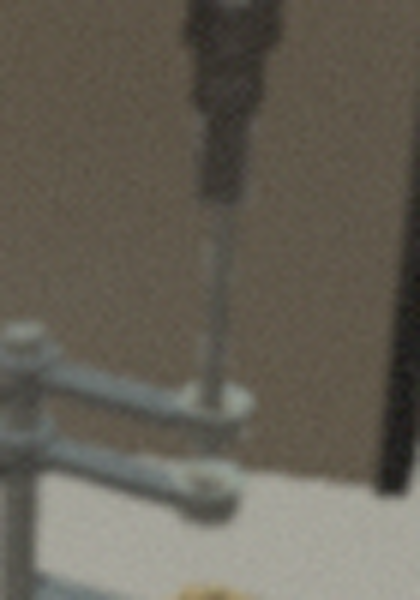

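Call:
{"method": "jog_arm", "body": {
  "force": 70,
  "increments": [
    [[5,0,0.1,0,0],[5,0,0.2,0,0],[5,0,0.3,0,0],[5,0,0.4,0,0],[5,0,0.5,0,0],[5,0,0.6,0,0],[5,0,0.6,0,0]]
  ]
}}

```text
clock: 11.0
tool_pos: [0.4699, -0.0356, 0.2239]
tool_rot: [-1.288, 1.08, -1.078]
force: [0.5, 0.3, -1.7]
opening: 0.0139
```

Run:
```python
from h import *
o=ctrl.get_obs(); print(o["clock"],o["tool_pos"],o["force"],o["ft_torque"],o["opening"])
```

```text
11.0 [ 0.4699 -0.0356  0.2239] [ 0.5123  0.2504 -1.6782] [-0.0158  0.0024 -0.0204] 0.013895670781189301
```

Tip at about z 0.108, in the lower bell, with negligible force. I'll go on slowly.

Call:
{"method": "jog_arm", "body": {
  "force": 70,
  "increments": [
    [[5,0,0.1,0,0],[5,0,0.2,0,0],[5,0,0.3,0,0],[5,0,0.4,0,0],[5,0,0.5,0,0],[5,0,0.6,0,0],[5,0,0.6,0,0]]
  ]
}}

```text
clock: 11.7
tool_pos: [0.4699, -0.0356, 0.2089]
tool_rot: [-1.288, 1.079, -1.078]
force: [0.5, 0.3, -0.8]
opening: 0.014
```

Run:
```python
from h import *
o=ctrl.get_obs(); print(o["clock"],o["tool_pos"],o["force"],o["ft_torque"],o["opening"])
im=ctrl.get_image("side");cv2.imwrite("pics/s10.png",im[:,:,::-1]);crop(im,280,60,350,160,6,"pics/s10c.png")
```

```text
11.7 [ 0.4699 -0.0356  0.2089] [ 0.518   0.3176 -0.7509] [0.075  0.0086 0.0127] 0.01400649688231567
```

View pics/s10c.png

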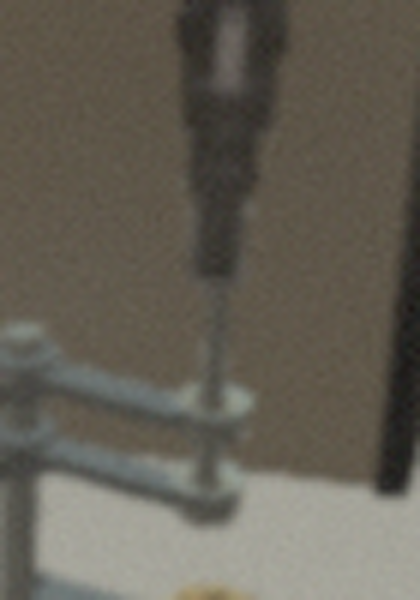

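Call:
{"method": "jog_arm", "body": {
  "force": 70,
  "increments": [
    [[5,0,0.1,0,0],[5,0,0.2,0,0],[5,0,0.3,0,0],[5,0,0.4,0,0],[5,0,0.5,0,0],[5,0,0.6,0,0],[5,0,0.68,0,0],[5,0,0.68,0,0],[5,0,0.68,0,0]]
  ]
}}

```text
clock: 12.65
tool_pos: [0.4702, -0.0356, 0.1923]
tool_rot: [-1.287, 1.079, -1.079]
force: [-0.0, -0.5, -1.2]
opening: 0.0143
```

Run:
```python
from h import *
o=ctrl.get_obs(); print(o["clock"],o["tool_pos"],o["force"],o["ft_torque"],o["opening"],o["qd"])
im=ctrl.get_image("side");cv2.imwrite("pics/s11.png",im[:,:,::-1]);crop(im,280,80,350,180,6,"pics/s11c.png")
im=ctrl.get_image("wrist");cv2.imwrite("pics/w11.png",im[:,:,::-1])
S=cam("side")
for z in (.076,.186,.216,.098,.054): print(z,(proj(S,[.468,-.0365,z])-[280,80])*6)
```

```text
12.65 [ 0.4702 -0.0356  0.1923] [-0.0215 -0.459  -1.1902] [ 0.051  -0.0487 -0.0274] 0.014314233854404257 [-0.0002 -0.003  -0.0015 -0.0027 -0.0007 -0.0002 -0.0005]
0.076 [196.2672 438.8812]
0.186 [214.2543 188.5479]
0.216 [219.5578 114.7371]
0.098 [199.693  391.2039]
0.054 [192.9213 485.4473]
```

View pics/s11c.png

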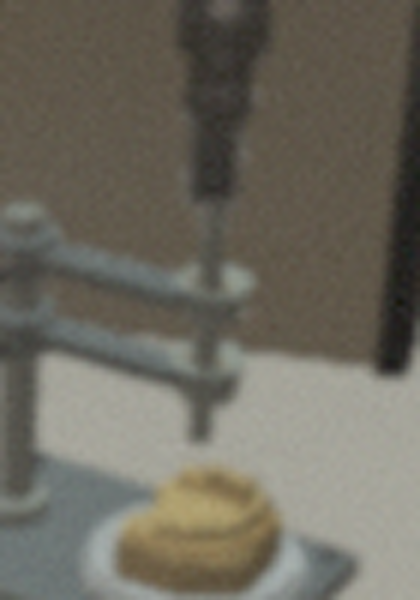

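View pics/w11.png

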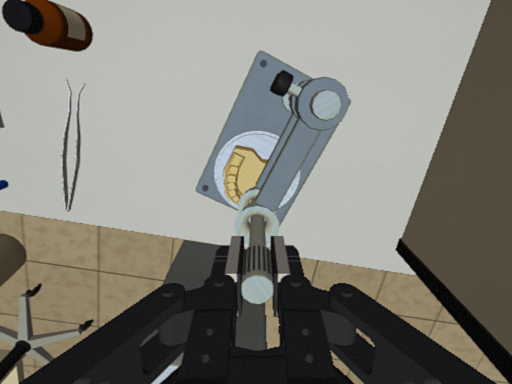

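Run:
```python
from h import *
im=ctrl.get_image("side");cv2.imwrite("pics/s12.png",im[:,:,::-1])
o=ctrl.get_obs(); print(o["clock"],o["tool_pos"],o["force"],o["opening"])
a=cv2.imread("pics/side0.png").astype(int);d=np.abs(a-im[:,:,::-1].astype(int)).max(2)
d=(d>40).astype(np.uint8);n,l,s,c=cv2.connectedComponentsWithStats(d)
print([tuple(int(q) for q in r) for r in s[1:] if r[4]>25])
ctrl.sign_off()
```

```text
12.8 [ 0.4703 -0.0356  0.1925] [ 0.2107  0.6872 -1.3094] 0.014212853959673108
[(304, 0, 36, 26, 850), (438, 0, 27, 31, 424), (303, 35, 35, 34, 637), (267, 199, 9, 39, 235)]
the job is handed in; nothing more can be done
```

I took the long spindle out of the rack, threaded it through the upper and then the lower bush, and handed the job in at 12.8 s. The gripper still holds it upright by its head.

**Last checks:**
- **Tip:** in the side view it hangs about 20 to 22 mm below the lower bush, at about z = 0.076 to 0.078 m. That is roughly halfway to the plaster model and clear of it.
- **Grip and force:** the force reading was about 1.5 N at the end and under 2 N after each threading step. The fingers read 14.2 mm open on the 16 mm head, which I took to be the pads pressing into it; the reading stayed steady throughout.
- **Scene:** comparing the side picture with the one from the start, the only large changes are the arm itself and the spot where the long spindle stood. The short spindle, model and bystanders show none.

**Disagreements along the way:**
- **Camera readings:** just above the upper bush, the wrist and side cameras differed by up to about 3 mm on where the rod tip was relative to the bush. I went by the wrist camera, and the tip entered centred with no noticeable force.
- **Small moves:** the measured position after fine moves differed from the command by about 1 mm, so I looked again after each one.
- **Final alignment:** I did not measure the tip's sideways distance from the bush axis at the end. I relied on the rod visibly passing through both bores.

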